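Latch the coolant tank lid, dip the gauge rod and hold it up level for reading

ROBOT

A 6-joint arm with a two-finger parallel gripper is mounted at the origin on a cart in front of the work surface, level with it; the furniture and walls round the work are solid. World frame = base frame: x ahead of the robot, y to its left, z up, the work surface at z = 0. Lengths are in m, angles in rad, forces in N, time in s.
With the tool pointing down it reaches from about 0.35 to 1 m from the base axis. Payload 7.1 kg.
Tool frame: the origin (TCP) lies midway between the tips of the shut fingers; the grasp point (between the pads) lies ctrl.grip_depth behind it (ctrl.grip_depth is the distance from the TCP to the grasp point, in m); x points along the fingers, y is the direction in which the jaws open and shut, and the axes are right-handed (so a half turn about x gives the same grasp; the last joint's range is limited). The gripper opens to 85 mm and grips with 20 to 120 N. Pads are 22 mm wide; open, the fingers measure 114 mm over their backs; the gripper's body (76 mm by 85 mm) begins 54 mm behind the grasp point. The pads swing forward as they close: fully open they stand 13 mm farther back than shut.
Start: joints at [-1.184, 0.423, 1.63, -0, 1.089, -0.019], TCP at [0.247, -0.574, 0.204] pointing down, gripper open.
Joint ranges: [-3, 3], [-0.9, 2.11], [0.09, 2.58], [-1.31, 4.45], [0.11, 2.69], [-2.54, 2.54]. Speed limits (rad/s): [2.39, 2.39, 3.01, 3.14, 3.14, 3.14].

INTERFACE

Orientations are given as a unit quaternion [w, x, y, z].
In Python, from cell import ctrl gives the robot as it stands. The module is installed in compiled form; this text tells all that it offers.
- The arm moves only by the tool step_arm, never from a script. Its argument "series" is a list that holds one entry, the list of rows, each a list of 4 numbers: the shift along the world's x, y, z in m, then the turn about the world's z in degrees. A call has 1 to 20 rows; each row is the pose to reach, as a shift and turn from the pose commanded when the call began; what a row does not reach only later rows make up. A row lasts 1/12 s, in which the tool goes at most 41.7 mm and 7.16 degrees, less where a joint would pass 70% of its speed; a pose out of reach is approached as far as the arm can. A call with a gripper value outside its range is refused whole. "claw" is the finger opening in m, from 0 to 0.0854, set as the call begins (left out, the last holds). The fingers move at their own pace and stop on an object; the grip force is fixed at half the most. Time passes only in rows, so rows that repeat a pose let the fingers close. It gives the time, the measured TCP pose, the force and the opening at its end, in the units of the state.
- ctrl.state(): the state, without advancing time (a new reading comes with each control period).
- ctrl.capture(name): name is "scene" or "top" or "wrist"; returns the picture (384x512x3 uint8, red, green, blue); there is no depth.
- ctrl.calibration(name): a dict with "K" (3x3 intrinsics, pixels), "k1" (the pictures are not rectified: a ray, as slopes to the right and down, at radius r is drawn at 1 + k1 r^2 times it, then the intrinsics apply), "rvec" (rotation vector, rad) and "tvec" (3), from world to camera coordinates, as OpenCV has them. Camera axes: x right, y down, z forward; pixel columns grow to the right and rows downward; lengths in m; the calibration is good to about 2 mm. A picture is of the moment at which its call begins: read the wrist's pose just before it. calibration takes no time and is no camera call; for the wrist camera it gives the pose at the moment of the call.
- ctrl.finish_job(): hands the job in, once; it reports no verdict.
The state is a dict: "t": time; "q": joint angles; "qd": joint speeds; "joint_torque": joint torques, N m; "tool_pos": TCP position; "ee_rot": TCP orientation; "force": force on the tool from outside, world axes, zero at the start; "ft_torque": the same for the moment, N m; "grip_width": finger opening in m.
Only numpy, scipy, OpenCV 4.12 (cv2) and the standard library are available. Lean on these libraries where they do the work, as an engineer would, in place of code of your own. Each camera call takes 0.05 s, during which the arm holds its last target. There are 200 camera calls.

TASK

Check the coolant level in the torch cooler's tank: press its lid fully shut and turn the turnbutton fully across the lid's edge to secure it, then take the gauge rod from the table and slide it down the lid's slanting guide tube until its collar sits on the tube's mouth. Draw the rod right out again and finish still holding it, steady and level with the notched flat of its tip facing up, some 25 cm above the table and clear of the tank; the lid stays latched and the things lying about stay where they are.

Things in the scene. Friction and masses are not known exactly. Their poses are not given: they have to be found in the camera images.
- tank: Fixed grey sheet-steel coolant tank, 180 x 220 x 127 mm (own x, y, z), open-topped under a hinged lid. Origin: centre of its underside, on the table. -x side: front (roughly towards the robot) with the turnbutton's ledge. The lid's hinge line runs along y, 95 mm from the origin towards +x, 127 mm up. Two brass hose tails stick 38 mm out of the -y end.
- lid (a joint): Opening angle of the lid in rad: 0 = fully shut (flat on the tank, its top 130 mm above the table), larger = front edge lifted; starts ajar. Grey steel plate, 182 x 226 x 3 mm. The stiff hinge keeps it where it is left; 2 to 3 N down on the front edge close it.
- lid_press (a point): Point on the lid's top face where it can be pressed down: 20 mm behind the front edge and 60 mm to the +y side of the middle (moves with the lid).
- button (a joint): Turnbutton's angle in rad about its upright pivot, counter-clockwise from above: 0 = tongue along the tank's front (to the tank's -y), pi/2 = stop, tongue across the lid's front edge (to the tank's +x), keeping the lid down. Starts within 0.12 of 0, clear of the lid; light friction (0.05 N m), stays where it is left. Turned while the lid is ajar it gets in the lid's way.
- button_grip (a point): Middle of the turnbutton's upright steel fin, on the pivot's axis (108 mm in front of the tank's origin, 150 mm above the table). The fin is 9 mm thick, 44 mm long (along the tongue, 22 mm either side of the pivot) and stands from 137 to 163 mm above the table: pinch it from above across its thickness.
- button_end (a point): Middle of the turnbutton's rounded tongue end, 41 mm from the pivot, on the tongue's top face (the tongue is 14 mm wide, 5 mm thick).
- guide_mouth (a point): Steel guide tube welded slanting through the lid (moves with it), 22 mm outside, 13 mm bore, mouth flared to 28 mm outside, 19 mm inside. Origin: centre of the mouth's rim; z axis: out of the mouth along the tube, with the lid shut 40 degrees above the horizontal towards the tank's +y; the mouth is then at (0.030, 0.060, 0.170) m in the tank's frame. Free below it for 190 mm.
- gauge_rod: Loose plain bright metal rod, 248 mm, 0.26 kg, lying on the table: 66 mm long, 16 mm square neck between two 28 mm hexagons (12 mm thick; the one on the rod's side is the stop collar), then a round rod 8 mm thick, 160 mm long, its last 46 mm milled flat on top with five notches. x axis: from grip to tip; z: out of the flat, up at the start. Origin: 14 mm under the axis, below the neck's middle.
- rod_grip (a point): Middle of the square neck, on the rod's axis (14 mm above the table at the start); the place to grip, across 16 mm.
- rod_collar (a point): Centre of the collar's face on the tip's side, on the axis, 44 mm from rod_grip; this face comes to sit on the mouth of the guide tube.
- rod_tip (a point): Tip end of the rod on its axis, 160 mm from rod_collar and 204 mm from rod_grip.
- chisel: Loose dark steel flat chisel, 176 x 22 x 21 mm, a bystander. Origin: centre of its underside.
- coupon: Loose flat dark steel plate, 50 x 100 x 6 mm, a bystander. Origin: centre of its underside.
- nut: Loose steel hexagon nut, 28 mm across, 13 mm high, a bystander. Origin: centre of its underside.

How it is judged:
On the way, in this order (a step that is already met when the one before it is completed fails the run):
1. the lid is shut and the turnbutton lies across its edge (value of joint lid below 0.03 rad and value of joint button above 1.35 rad), for 0.2 s.
2. the gauge rod is down the guide tube, its collar on the mouth (all of step 1 and z of rod_collar in the frame of guide_mouth below 0.004 m and distance between rod_collar and guide_mouth below 0.008 m and angle between the x axis of gauge_rod and the z axis of guide_mouth, either way round below 0.12 rad), for 0.2 s.
At the end, for the whole second after the job is handed in: Rod still gripped (over 2 N), tip over 50 mm from the tube's mouth, not touching the tank, at rest, notched flat up and level within 0.2 rad, grip and tip over 180 mm and grip under 400 mm above the table; lid under 0.03 rad, turnbutton over 1.35 rad; bystanders within 30 mm of their places (all of step 1 and angle between gauge_rod's own z axis and vertical below 0.2 rad and height (world z) of each of rod_tip, rod_grip above 0.18 m and height (world z) of rod_grip below 0.4 m and distance between rod_tip and guide_mouth above 0.05 m and contact force between gauge_rod and the fingers above 2 N and contact force between gauge_rod and tank below 0.1 N and linear speed of gauge_rod below 0.03 m/s and angular speed of gauge_rod below 0.15 rad/s); the arm keeps its last pose, push and grip.
It fails at once if a bystander is moved more than 30 mm (distance of any of chisel, coupon, nut from where it was at the start of the episode above 0.03 m).
It also fails if it takes over 67 s, if anything falls off the work surface, if the arm or the gripper's body presses on something with over 40 N, if the wrist force passes 120 N, or if a joint passes its speed limit or range.

## Working session

There is one attempt and no reset: what is moved stays moved. The work goes in short steps, Python scripts to look and compute and a tool call to move; the robot and the scene stay as the last step left them, time stands still between calls to the robot, and variables do not carry over. Pictures are saved under pics/ and viewed, about 8 in all and at most 12, crops included, and the job is handed in when it is done.

Besides the shell and the picture viewer there is one more tool, called as a command line: name --argument value ..., lists and objects as JSON in quotes. step_arm: Moves the arm, as the interface text tells. Its arguments: {"type":"object","properties":{"series":{"type":"array"},"claw":{"type":"number"}},"required":["series"]}

```bash
mkdir -p pics
cat > h.py <<'E'
from cell import ctrl
import numpy as np, cv2
def cap(n,f,crop=None,s=1.56):
    c=ctrl.calibration(n); im=ctrl.capture(n)
    np.savez('pics/'+f+'.npz',im=im,**{k:np.array(v) for k,v in c.items()})
    save(f,f,crop,s); return c
def save(f,out,crop=None,s=1.56):
    im=np.load('pics/'+f+'.npz')['im']
    if crop: im=im[crop[1]:crop[3],crop[0]:crop[2]]
    cv2.imwrite('pics/'+out+'.png',cv2.resize(im[:,:,::-1],None,fx=s,fy=s,interpolation=cv2.INTER_CUBIC))
def ld(f):
    d=np.load('pics/'+f+'.npz'); k=float(d['k1']); return d['K'],np.array([k,0,0,0,0]),d['rvec'].ravel(),d['tvec'].ravel()
def ray(f,uv):
    K,D,r,t=ld(f); p=cv2.undistortPoints(np.array([[uv]],float),K,D,)[0,0]
    R=cv2.Rodrigues(r)[0]; return -R.T@t, R.T@np.array([p[0],p[1],1])
def at(f,uv,z):
    o,d=ray(f,uv); return o+d*(z-o[2])/d[2]
def proj(f,P):
    K,D,r,t=ld(f); return cv2.projectPoints(np.array(P,float).reshape(-1,1,3),r,t,K,D)[0][:,0]
E
python3 - <<'E'
from h import *
s=ctrl.state(); print({k:np.round(v,3) for k,v in s.items()}, ctrl.grip_depth)
for n in ('scene','top'): cap(n,n+'0')
E
```

```text
{'t': np.float64(0.0), 'q': array([-1.184,  0.424,  1.631, -0.   ,  1.089, -0.019]), 'qd': array([-0.   ,  0.001,  0.001, -0.002,  0.   ,  0.001]), 'joint_torque': array([-2.0000e-03, -5.5740e+01, -2.8175e+01, -0.0000e+00,  7.0000e-03,
       -0.0000e+00]), 'tool_pos': array([ 0.246, -0.574,  0.203]), 'ee_rot': array([-0.142, -0.692, -0.143,  0.693]), 'force': array([-0.312,  0.173, -0.128]), 'ft_torque': array([-0.024,  0.062, -0.018]), 'grip_width': np.float64(0.085)} 0.0187
```

View pics/scene0.png

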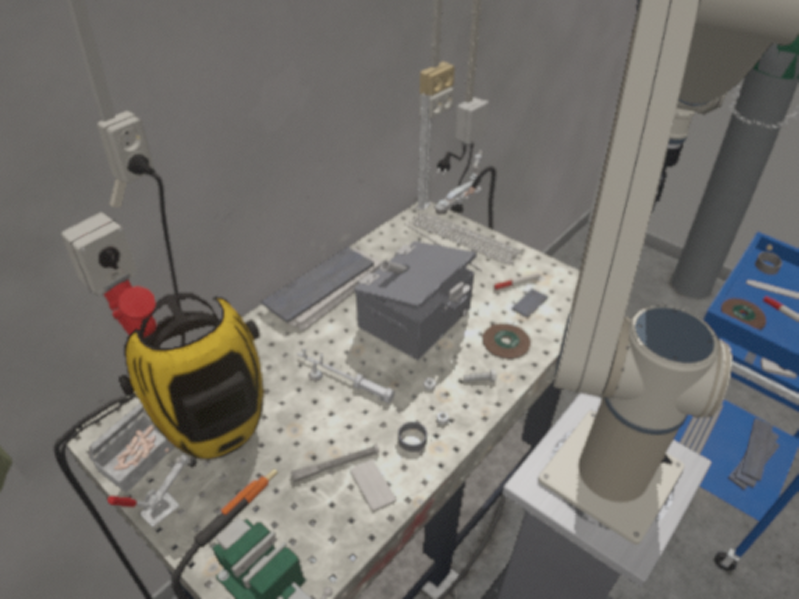

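View pics/top0.png

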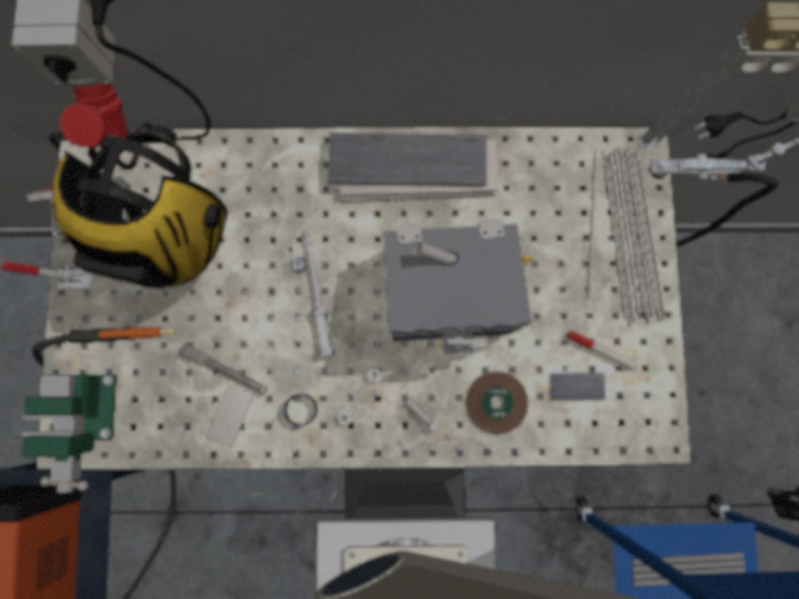

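Run:
```python
from h import *
save('top0','top0c',(110,130,360,310),3.2)
for p in [(306,235),(323,352),(374,376),(344,417),(420,410),(265,392),(182,348)]: print(p,np.round(at('top0',np.array(p)/1.56,0.01),3))
for p in [(385,230),(517,225),(527,323),(392,338)]: print(p,np.round(at('top0',np.array(p)/1.56,0.15),3))
```

```text
(306, 235) [0.675 0.182 0.01 ]
(323, 352) [0.453 0.148 0.01 ]
(374, 376) [0.408 0.054 0.01 ]
(344, 417) [0.335 0.108 0.01 ]
(420, 410) [ 0.346 -0.03   0.01 ]
(265, 392) [0.381 0.253 0.01 ]
(182, 348) [0.462 0.409 0.01 ]
(385, 230) [0.648 0.029 0.15 ]
(517, 225) [ 0.656 -0.193  0.15 ]
(527, 323) [ 0.49  -0.203  0.15 ]
(392, 338) [0.467 0.018 0.15 ]
```

View pics/top0c.png

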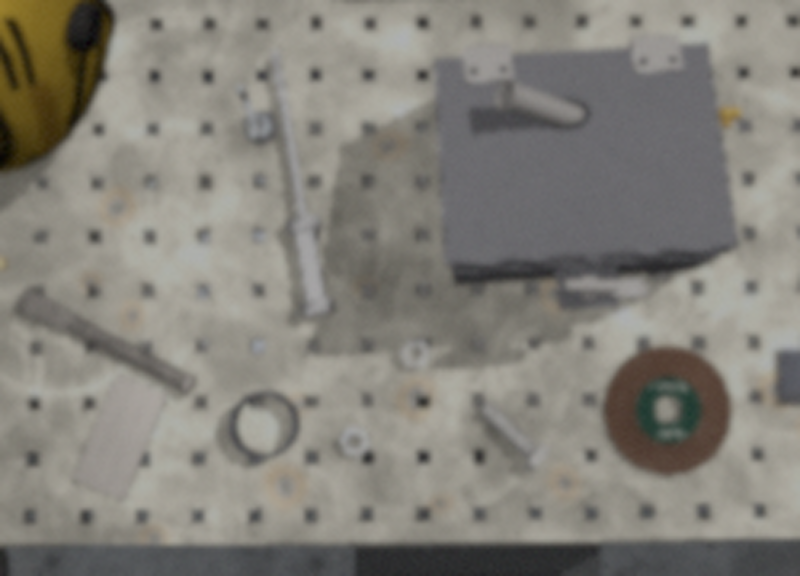

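step_arm --series '[[[0.0,0.0,0.2,0],[0.0,0.0,0.2,0],[0.0,0.0,0.2,0],[0.0,0.0,0.2,0],[0.16,0.484,0.2,0],[0.16,0.484,0.2,0],[0.16,0.484,0.2,0],[0.16,0.484,0.2,0],[0.16,0.484,0.2,0],[0.16,0.484,0.2,0],[0.16,0.484,0.2,0],[0.16,0.484,0.2,0],[0.16,0.484,0.2,0],[0.16,0.484,0.2,0],[0.16,0.484,0.2,0],[0.16,0.484,0.2,0],[0.16,0.484,0.2,0],[0.16,0.484,0.2,0]]]' --claw 0.0

```text
t: 1.6
tool_pos: [0.4072, -0.0876, 0.4038]
ee_rot: [0.144, 0.692, 0.144, -0.692]
force: [-0.4, -1.3, -0.0]
grip_width: 0.0003
```

Run:
```python
from h import *
from scipy.spatial.transform import Rotation as Ro
s=ctrl.state(); q=s['ee_rot']; R=Ro.from_quat([q[1],q[2],q[3],q[0]]).as_matrix()
print(s['t'],np.round(s['tool_pos'],3),np.round(s['q'],2)); print(np.round(R,3))
cap('wrist','w1')
```

```text
1.6 [ 0.407 -0.088  0.404] [-0.24 -0.1   1.8   0.    1.44  0.92]
[[ 0.     0.399 -0.917]
 [ 0.    -0.917 -0.399]
 [-1.    -0.    -0.   ]]
```

View pics/w1.png

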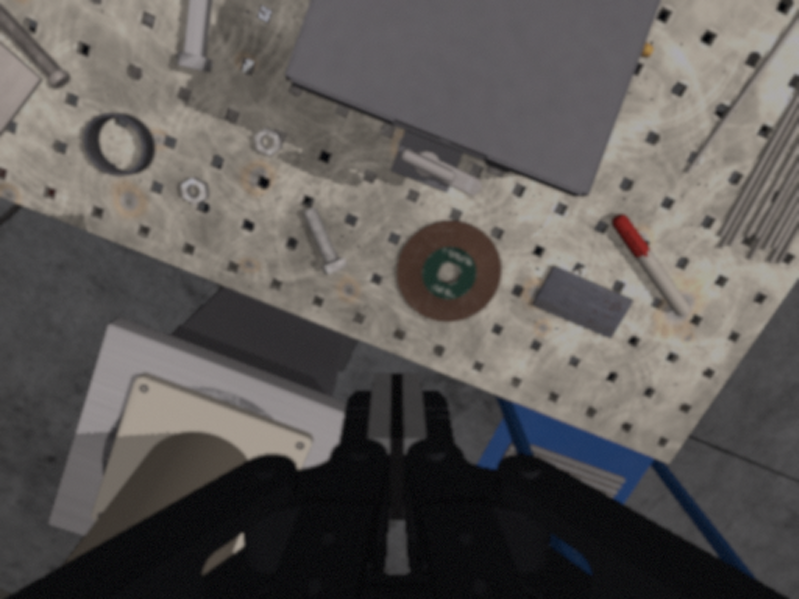

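Run:
```python
from h import *
save('w1','w1c',(230,70,390,140),5)
for p,z in [((290,78),.17),((582,193),.17),((432,165),.163),((478,188),.15),((403,153),.163)]: print(p,np.round(at('w1',np.array(p)/1.56,z),3))
```

```text
(290, 78) [0.477 0.023 0.17 ]
(582, 193) [ 0.489 -0.203  0.17 ]
(432, 165) [ 0.463 -0.093  0.163]
(478, 188) [ 0.461 -0.134  0.15 ]
(403, 153) [ 0.462 -0.07   0.163]
```

View pics/w1c.png

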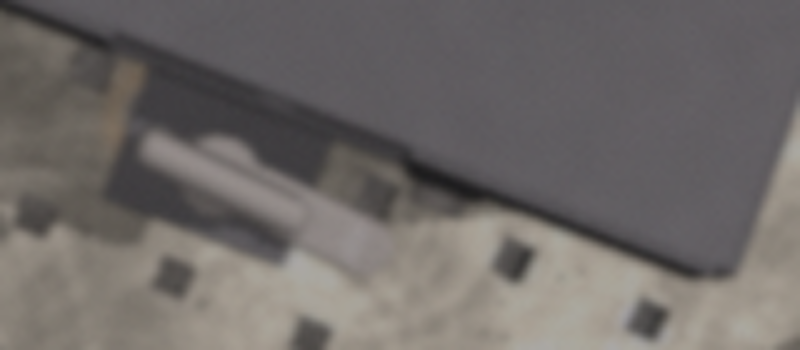

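Run:
```python
from h import *
f=lambda u,v,z: at('w1',(230+u/5,70+v/5),z)
a,b,c,e=f(147,147,.163),f(305,210,.163),f(226,179,.163),f(385,265,.145)
print(a,b,c,e,np.linalg.norm(a-b),np.linalg.norm((e-c)[:2]),np.degrees(np.arctan2(*(b-a)[1::-1])),np.degrees(np.arctan2(*(e-c)[1::-1])))
y=0.053;O=c[:2]+0.108*np.array([np.cos(y),np.sin(y)]);print('tank',O)
R=np.array([[np.cos(y),-np.sin(y)],[np.sin(y),np.cos(y)]])
for n,p in dict(press=(-.071,.06),mouth=(.03,.06),fronted=(-.091,0),hinge=(.095,0)).items(): print(n,O+R@p)
# rod from top
g=lambda u,v,z:at('top0',(110+u/3.2,130+v/3.2),z)
r=g(317,310,.014);t=g(276,62,.006);co=g(303,216,.014);print('rod',r,t,co,np.linalg.norm(r-t),np.degrees(np.arctan2(*(t-r)[1::-1])))
u=(t-r)/np.linalg.norm(t-r);print('grip',t-.204*u, r+.045*u)
```

```text
[ 0.46111099 -0.07130629  0.163     ] [ 0.4628438 -0.1109073  0.163    ] [ 0.46187502 -0.09104471  0.163     ] [ 0.45803042 -0.13703065  0.145     ] 0.039638898173691005 0.04614637335586263 -87.49452208135732 -94.77902619661798
tank [ 0.56972337 -0.08532339]
press [ 0.49564455 -0.02916888]
mouth [ 0.59650273 -0.02381838]
fronted [ 0.47885115 -0.09014413]
hinge [ 0.66458997 -0.08029074]
rod [0.44933665 0.14144153 0.014     ] [0.67952271 0.18286774 0.006     ] [0.53432318 0.15496845 0.014     ] 0.23402084494537245 10.202218435263157
grip [0.47886556 0.1467558  0.01297374] [0.49359926 0.1494074  0.01246168]
```

step_arm --series '[[[0.089,0.058,0.0,0],[0.089,0.058,0.0,0],[0.089,0.058,0.0,0],[0.089,0.058,-0.1,0],[0.089,0.058,-0.2,0],[0.089,0.058,-0.2,0],[0.089,0.058,-0.2,0],[0.089,0.058,-0.22,0],[0.089,0.058,-0.23,0],[0.089,0.058,-0.24,0],[0.089,0.058,-0.248,0],[0.089,0.058,-0.256,0],[0.089,0.058,-0.264,0],[0.089,0.058,-0.27,0],[0.089,0.058,-0.274,0],[0.089,0.058,-0.275,0],[0.089,0.058,-0.275,0]]]'

```text
t: 3.07
tool_pos: [0.4961, -0.0322, 0.129]
ee_rot: [0.143, 0.693, 0.142, -0.692]
force: [-0.8, -0.1, 0.1]
grip_width: -0.0003
```

step_arm --series '[[[0.0,0.0,-0.001,0],[0.0,0.0,-0.002,0],[0.0,0.0,-0.003,0],[0.0,0.0,-0.003,0]]]'

```text
t: 3.4
tool_pos: [0.4958, -0.0322, 0.1258]
ee_rot: [0.143, 0.693, 0.143, -0.693]
force: [-0.5, 0.8, 2.7]
grip_width: -0.0
```

Run:
```python
from h import *
print(np.round(ctrl.state()['force'],2)); cap('scene','s2',(220,140,320,240),6)
```

```text
[-0.48  0.76  2.72]
```

View pics/s2.png

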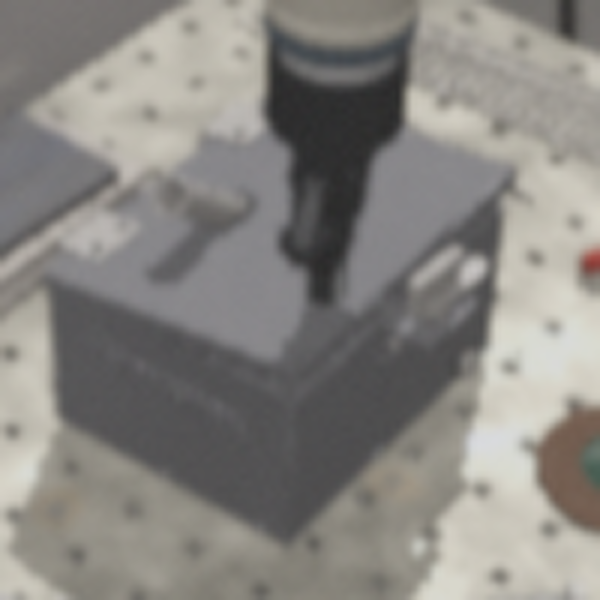

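step_arm --series '[[[0.0,0.0,-0.001,0],[0.0,0.0,-0.002,0],[0.0,0.0,-0.003,0],[0.0,0.0,-0.003,0]]]'

```text
t: 3.78
tool_pos: [0.4956, -0.0322, 0.1225]
ee_rot: [-0.142, -0.693, -0.143, 0.693]
force: [-1.1, 0.2, 1.7]
grip_width: -0.0001
```

step_arm --series '[[[0.0,0.0,-0.002,0],[0.0,0.0,-0.003,0],[0.0,0.0,-0.004,0],[0.0,0.0,-0.004,0]]]'

```text
t: 4.12
tool_pos: [0.4956, -0.0322, 0.1184]
ee_rot: [-0.142, -0.692, -0.143, 0.693]
force: [-0.7, 1.2, 1.6]
grip_width: -0.0001
```

Run:
```python
from h import *
print(proj('s2',[[.4958,-.0322,.1258],[.4958,-.0322,.14]]),'seen',220+325/6,140+303/6)
y=0.053;O=np.array([.5697,-.0853]);R=np.array([[np.cos(y),-np.sin(y)],[np.sin(y),np.cos(y)]])
P=[[*(O+R@p[:2]),p[2]] for p in [(-.09,.11,0),(-.09,.11,.127),(-.09,-.11,.127),(.09,.11,.127),(-.09,.11,.0),(.09,.11,0)]]
print((proj('s2',P)-[220,140])*6)
cap('wrist','w2');
```

```text
[[273.24550027 195.87765375]
 [273.4118861  192.78472477]] seen 274.1666666666667 190.5
[[284.86711902 554.49066526]
 [291.85381269 399.11569555]
 [504.24667073 200.62203703]
 [ 43.1415575  267.95963469]
 [284.86711902 554.49066526]
 [ 51.03538555 422.50608058]]
```

View pics/w2.png

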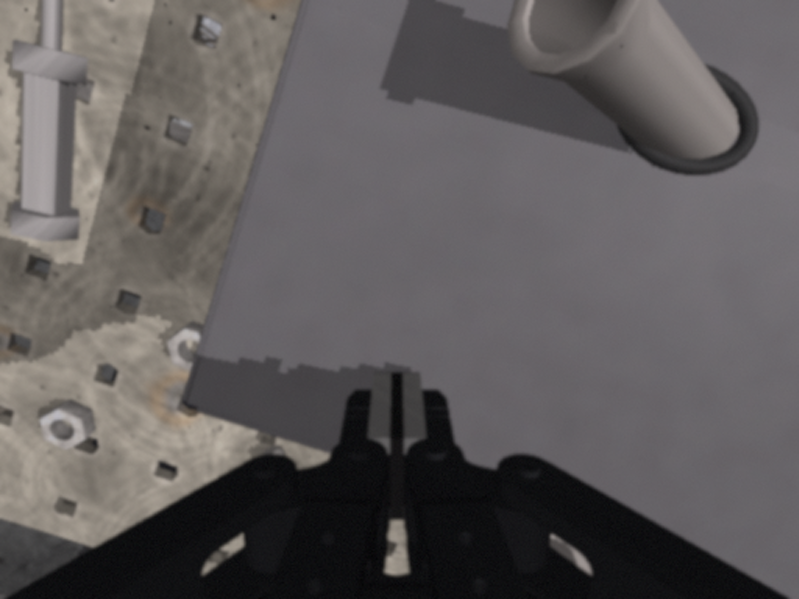

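step_arm --series '[[[0.0,0.0,-0.002,0],[0.0,0.0,-0.004,0],[0.0,0.0,-0.005,0],[0.0,0.0,-0.006,0],[0.0,0.0,-0.006,0]]]'

```text
t: 4.58
tool_pos: [0.4956, -0.0322, 0.1125]
ee_rot: [-0.142, -0.693, -0.143, 0.693]
force: [0.8, 0.6, 0.6]
grip_width: -0.0003
```

Run:
```python
from h import *
s=ctrl.state();p=s['tool_pos'];print(p,s['force'])
c=cap('wrist','w3');cap('scene','s3',(220,140,320,240),6)
print(proj('w3',[p,p+[0,0,.01],p+[0,0,.02]])*1.56)
print((proj('s3',[p,p+[0,0,.01],p+[0,0,.02]])-[220,140])*6)
```

```text
[ 0.49562371 -0.03222276  0.11247385] [0.80570469 0.58873283 0.57445444]
[[394.95571679 360.260791  ]
 [394.88498949 373.0186957 ]
 [394.80615806 387.23375029]]
[[318.81286333 352.56077591]
 [319.50795666 339.69162845]
 [320.20908085 326.69354226]]
```

View pics/s3.png

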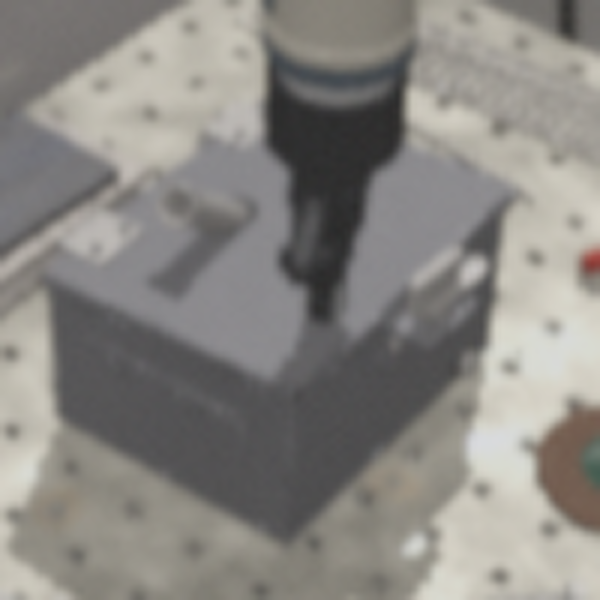

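step_arm --series '[[[0.0,0.0,-0.001,0],[0.0,0.0,-0.002,0],[0.0,0.0,-0.003,0],[0.0,0.0,-0.003,0]]]'

```text
t: 5.02
tool_pos: [0.4958, -0.0322, 0.1096]
ee_rot: [0.143, 0.693, 0.142, -0.693]
force: [-0.6, -0.2, 1.1]
grip_width: 0.0001
```

Run:
```python
from h import *
s=ctrl.state();p=s['tool_pos'];print(p,s['force'],s['q'],s['joint_torque'])
cap('wrist','w4')
# change between consecutive wrist views: lid-edge features vs fingers
a=np.load('pics/w2.npz')['im'];b=np.load('pics/w3.npz')['im'];c=np.load('pics/w4.npz')['im']
for m in (a,b,c):
    g=cv2.cvtColor(m,cv2.COLOR_RGB2GRAY)
    print(cv2.matchTemplate(g,cv2.cvtColor(a,cv2.COLOR_RGB2GRAY)[5:95,340:480],cv2.TM_CCOEFF_NORMED).max(),cv2.minMaxLoc(cv2.matchTemplate(g,cv2.cvtColor(a,cv2.COLOR_RGB2GRAY)[5:95,340:480],cv2.TM_CCOEFF_NORMED))[3])
```

```text
[ 0.49577254 -0.032207    0.10960314] [-0.63902472 -0.21347135  1.10288875] [-8.88340917e-02  3.78706802e-01  1.97651891e+00  1.54745410e-05
  7.86288939e-01  1.07613337e+00] [ 3.52576340e-02 -4.48870504e+01 -2.04731458e+01  1.58417079e-02
 -1.03896316e-01  6.12994008e-04]
0.9999993 (340, 5)
0.9734073 (345, 6)
0.954848 (348, 8)
```

Run:
```python
from h import *
for z in (.13,.15):
  print(z,[np.round(at('w2',np.array(p)/1.56,z),4) for p in [(187,403),(325,448),(300,0),(397,372)]])
print(ctrl.calibration('wrist'))
save('w4','w4')
```

```text
0.13 [array([0.4592, 0.027 , 0.13  ]), array([ 0.461 , -0.0211,  0.13  ]), array([0.5858, 0.0337, 0.13  ]), array([ 0.4969, -0.0324,  0.13  ])]
0.15 [array([0.4728, 0.0234, 0.15  ]), array([ 0.4744, -0.0187,  0.15  ]), array([0.5835, 0.0292, 0.15  ]), array([ 0.5058, -0.0286,  0.15  ])]
{'K': array([[344.58249381,   0.        , 253.9940008 ],
       [  0.        , 344.58249381, 189.64705251],
       [  0.        ,   0.        ,   1.        ]]), 'k1': 0.02143366992568337, 'rvec': array([-2.39910366,  1.57909143,  0.24678851]), 'tvec': array([-0.22611841,  0.41038644,  0.42604905])}
```

View pics/w4.png

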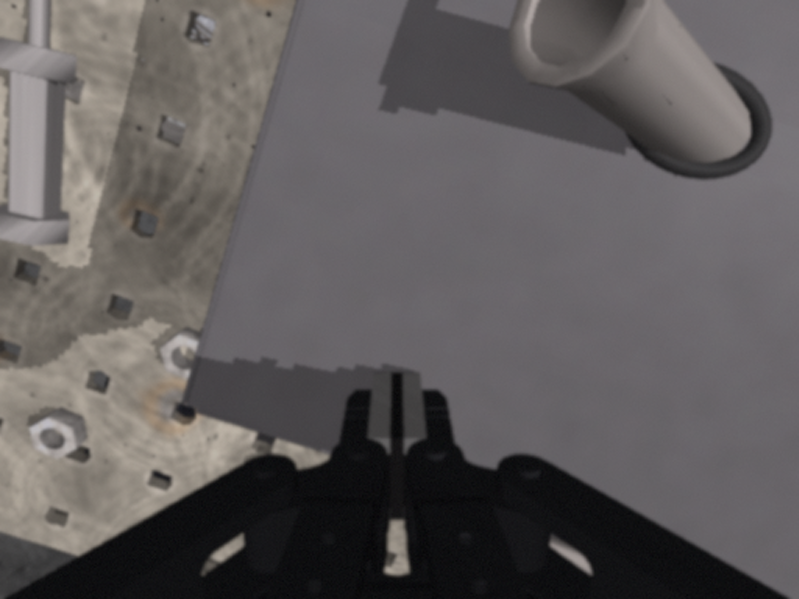

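step_arm --series '[[[0.0,0.0,-0.001,0],[0.0,0.0,-0.002,0],[0.0,0.0,-0.003,0],[0.0,0.0,-0.004,0],[0.0,0.0,-0.004,0]]]'

```text
t: 5.48
tool_pos: [0.4956, -0.0322, 0.1055]
ee_rot: [-0.142, -0.692, -0.143, 0.693]
force: [0.7, 0.7, 0.2]
grip_width: 0.0001
```

Run:
```python
from h import *
g=lambda u,v,z:at('top0',(110+u/3.2,130+v/3.2),z)
w=lambda u,v,z:at('w4',(u/1.56,v/1.56),z)
print('nuts',g(415,353,.012),w(182,353,.012),g(355,440,.012),w(57,433,.012))
print('holes top',[np.round(g(312,v,0)[:2],4) for v in (345,401,457)],'w4',[np.round(w(u,v,0)[:2],4) for u,v in ((172,130),(145,222),(120,306))])
K,D,r,t=ld('w4');print('cam',-cv2.Rodrigues(r)[0].T@t)
h=g(303,216,.014);print('collar',h,w(35,60,.02))
f=lambda u,v,z: at('w1',(u/1.56,v/1.56),z)
print('w1 nuts',f(267,142,.012),f(193,190,.012))
a=ctrl.capture('top');np.savez('pics/top1.npz',im=a,**{k:np.array(v) for k,v in ctrl.calibration('top').items()})
```

```text
nuts [0.41045338 0.05372374 0.012     ] [0.41316972 0.05784934 0.012     ] [0.33428364 0.10695831 0.012     ] [0.33825394 0.10814141 0.012     ]
holes top [array([0.4185, 0.1473]), array([0.3685, 0.1468]), array([0.319 , 0.1464])] w4 [array([0.5206, 0.099 ]), array([0.4706, 0.0993]), array([0.42  , 0.0995])]
cam [ 0.56781034 -0.00167891  0.28043556]
collar [0.53432318 0.15496845 0.014     ] [0.52846141 0.15471142 0.02      ]
w1 nuts [0.41067274 0.05512257 0.012     ] [0.33510828 0.10900731 0.012     ]
```

```bash
cat > fit.py <<'E'
from h import *
from scipy.optimize import least_squares
def pts(p,th,P):
    # tank-frame shut coords -> world with lid angle th about y axis at (.095,.127)
    P=np.array(P,float); d=P-[.095,0,.127]; c,s=np.cos(th),np.sin(th)
    Q=np.c_[c*d[:,0]+s*d[:,2],d[:,1],-s*d[:,0]+c*d[:,2]]+[.095,0,.127]
    c,s=np.cos(p[2]),np.sin(p[2]); return np.c_[p[0]+c*Q[:,0]-s*Q[:,1],p[1]+s*Q[:,0]+c*Q[:,1],Q[:,2]]
F=-.091
crop=lambda u,v:(110+u/3.2,130+v/3.2)
sc=lambda u,v:(220+u/6,140+v/6)
b=lambda u,v:(u/1.56,v/1.56)
obs=[('w1',0,(F,.113,.13),b(290,78)),('w1',0,(F,-.113,.13),b(582,193)),('w1',9,(-.108,0,.163),(275.2,105.8)),
('w2',1,(F,.113,.13),b(187,403)),('w2',1,(.03,.0123,.13),b(680,108)),
('w4',2,(F,.113,.13),b(186,407)),('w4',2,(.03,.0123,.13),b(693,112)),
('top0',0,(F,.113,.13),crop(453,263)),('top0',0,(F,-.113,.13),crop(737,243)),('top0',0,(.03,.0123,.13),crop(570,112)),
('s3',9,(-.09,.11,0),sc(287,540))]
def res(x):
    o=[]
    for f,k,P,uv in obs:
        o.append((proj(f,pts(x[:3],0 if k==9 else x[3+k],[P]))[0]-uv)/(2 if f in('top0','s3') else 1))
    return np.concatenate(o)
if __name__=='__main__':
    r=least_squares(res,[.57,-.085,.05,.2,.1,.05],loss='soft_l1'); print(np.round(r.x,4)); print(np.round(res(r.x).reshape(-1,2),1).tolist())
    for k in (3,4,5): print('press z',pts(r.x,r.x[k],[(F+.02,.06,.13)]))
E
python3 fit.py
```

```text
[ 0.5703 -0.0841  0.0633  0.2054  0.1168  0.0721]
[[0.3, 0.0], [-0.0, -2.2], [0.1, -0.6], [0.2, -0.1], [1.0, 1.3], [-0.3, 0.0], [-0.6, -0.2], [-1.2, 0.1], [-0.8, 0.0], [-1.7, 0.2], [-0.2, 1.3]]
press z [[ 0.49978519 -0.0284259   0.16378632]]
press z [[ 0.49717227 -0.0285914   0.1493298 ]]
press z [[ 0.49633987 -0.02864412  0.14194937]]
```

step_arm --series '[[[0.0,0.0,-0.002,0],[0.0,0.0,-0.004,0],[0.0,0.0,-0.005,0],[0.0,0.0,-0.006,0],[0.0,0.0,-0.006,0]]]'

```text
t: 5.95
tool_pos: [0.496, -0.0322, 0.102]
ee_rot: [0.143, 0.693, 0.142, -0.692]
force: [-10.9, 1.5, 32.3]
grip_width: -0.0001
```

step_arm --series '[[[0.0,0.0,-0.001,0],[0.0,0.0,-0.002,0],[0.0,0.0,-0.002,0]]]'

```text
t: 6.2
tool_pos: [0.4961, -0.0323, 0.1018]
ee_rot: [0.143, 0.693, 0.142, -0.692]
force: [-17.7, 1.3, 52.9]
grip_width: 0.0002
```

step_arm --series '[[[0.0,0.0,0.003,0],[0.0,0.0,0.003,0]]]'

```text
t: 6.37
tool_pos: [0.4967, -0.0323, 0.1022]
ee_rot: [0.143, 0.694, 0.142, -0.692]
force: [-3.7, 0.2, 20.7]
grip_width: 0.0002
```

Run:
```python
from fit import *
s=ctrl.state();print(s['tool_pos'],s['force'])
cap('wrist','w5')
G=lambda f:cv2.cvtColor(np.load('pics/'+f+'.npz')['im'],cv2.COLOR_RGB2GRAY)
x,y=186/1.56,407/1.56
for f in('w4','w2'):
  xx,yy=(x,y) if f=='w4' else (187/1.56,403/1.56)
  u,v=int(xx)-18,int(yy)-14
  m=cv2.minMaxLoc(cv2.matchTemplate(G('w5'),G(f)[v:v+22,u:u+40],cv2.TM_CCOEFF_NORMED));print(m[1],xx+m[3][0]-u,yy+m[3][1]-v)
p=[.5703,-.0841,.0633]
for th in (0,.025,.05): print(th,proj('w5',pts(p,th,[(F,.113,.13),(.03,.0123,.13)])).tolist())
```

```text
[ 0.4966746  -0.03228497  0.10218942] [-3.71535825  0.19861954 20.68257813]
0.8776344060897827 254.23076923076923 34.89743589743591
0.9523963332176208 243.87179487179486 59.333333333333314
0 [[122.78710584301587, 257.27373351155006], [445.10533241145015, 74.58969380998575]]
0.025 [[119.09579735126539, 262.0994417709394], [447.4644410252085, 74.27328029909005]]
0.05 [[115.24664450781228, 266.9863919501422], [449.93082000416894, 73.84295089545017]]
```

step_arm --series '[[[0,0,0.04,0],[0,0,0.08,0],[-0.033,-0.059,0.12,68],[-0.033,-0.059,0.12,68],[-0.033,-0.059,0.12,68],[-0.033,-0.059,0.12,68],[-0.033,-0.059,0.12,68],[-0.033,-0.059,0.12,68],[-0.033,-0.059,0.12,68],[-0.033,-0.059,0.12,68],[-0.033,-0.059,0.12,68],[-0.033,-0.059,0.12,68],[-0.033,-0.059,0.12,68]]]' --claw 0.05

```text
t: 7.5
tool_pos: [0.4627, -0.0912, 0.2203]
ee_rot: [0.506, 0.494, 0.506, -0.494]
force: [0.3, 0.1, 0.1]
grip_width: 0.05
```

Run:
```python
from fit import *
s=ctrl.state();p=s['tool_pos'];print(p,s['force'],s['q'])
cap('wrist','w6')
T=[.5703,-.0841,.0633]
for th in (0,.03): print(th,proj('w6',pts(T,th,[(F,.113,.13),(F,-.113,.13),(-.108,.0,.163),(-.108,.022,.163),(-.108,-.022,.163),(.03,.0123,.13),(.03,.06,.17)])).round(0).tolist())
for h in (0,.02,.03,.04):print(h,(proj('w6',[p+[0,0,h]])*1.56).tolist())
```

```text
[ 0.4626975  -0.09119307  0.22031459] [0.29011399 0.09216288 0.11658687] [-2.19838493e-01  1.73909000e-01  1.94305828e+00  1.09552868e-05
  1.02489505e+00 -2.44253229e-01]
0 [[272.0, 24.0], [278.0, 304.0], [253.0, 196.0], [252.0, 165.0], [255.0, 225.0], [432.0, 160.0], [474.0, 99.0]]
0.03 [[273.0, 22.0], [278.0, 308.0], [255.0, 198.0], [254.0, 167.0], [256.0, 228.0], [433.0, 161.0], [478.0, 99.0]]
0 [[395.23351027993147, 359.11954267649503]]
0.02 [[395.0347733449378, 385.9308422259947]]
0.03 [[394.9172869704702, 401.7772010724884]]
0.04 [[394.7845758004563, 419.67389376183615]]
```

View pics/w6.png

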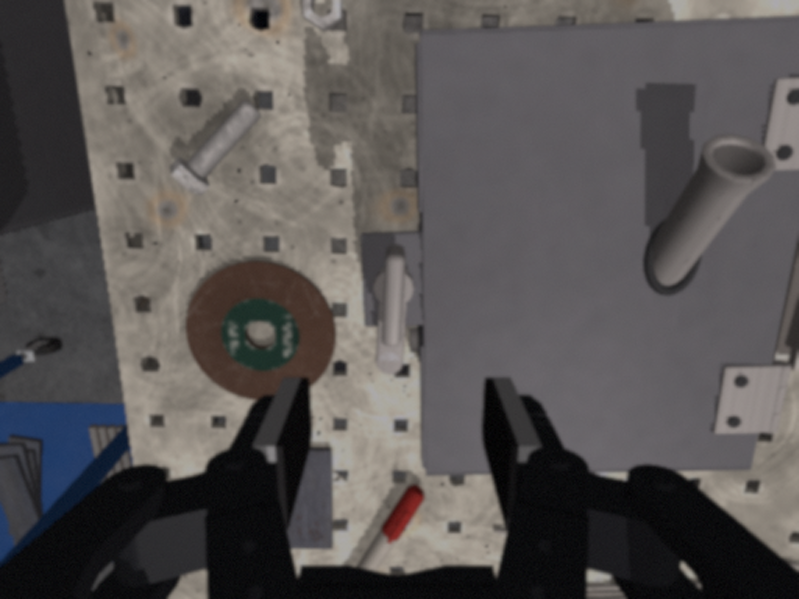

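step_arm --series '[[[0,0.002,-0.04,-5],[0,0.002,-0.07,-5],[0,0.002,-0.08,-5],[0,0.002,-0.088,-5],[0,0.002,-0.096,-5],[0,0.002,-0.1,-5],[0,0.002,-0.1,-5]]]' --claw 0.03

```text
t: 8.13
tool_pos: [0.463, -0.0893, 0.1208]
ee_rot: [0.483, 0.516, 0.483, -0.516]
force: [-0.2, -0.0, -0.7]
grip_width: 0.0304
```

step_arm --series '[[[0,0,-0.003,0],[0,0,-0.006,0],[0,0,-0.006,0]]]'

```text
t: 8.38
tool_pos: [0.4629, -0.0893, 0.1148]
ee_rot: [0.484, 0.516, 0.483, -0.516]
force: [-0.2, 0.4, -0.0]
grip_width: 0.0303
```

step_arm --series '[[[0,0,0,0],[0,0,0,0],[0,0,0,0],[0,0,0,0],[0,0,0,0]]]' --claw 0.0

```text
t: 8.8
tool_pos: [0.461, -0.089, 0.115]
ee_rot: [-0.483, -0.515, -0.484, 0.517]
force: [-7.0, 0.6, 9.0]
grip_width: 0.0077
```

step_arm --series '[[[-0.002,0,0.002,0],[-0.002,0,0.002,14],[-0.002,0,0.002,28],[-0.002,0,0.002,42],[-0.002,0,0.002,56],[-0.002,0,0.002,70],[-0.002,0,0.002,84],[-0.002,0,0.002,96],[-0.002,0,0.002,96],[-0.002,0,0.002,96],[-0.002,0,0.002,96],[-0.002,0,0.002,96],[-0.002,0,0.002,96],[-0.002,0,0.002,96],[-0.002,0,0.002,96],[-0.002,0,0.002,96]]]'

```text
t: 10.13
tool_pos: [0.4606, -0.0894, 0.1154]
ee_rot: [0.707, -0.015, 0.707, 0.015]
force: [6.4, -2.5, -19.6]
grip_width: 0.0076
```

Run:
```python
from h import *
from scipy.spatial.transform import Rotation as Ro
s=ctrl.state(); q=s['ee_rot']; R=Ro.from_quat([q[1],q[2],q[3],q[0]]).as_matrix()
print(np.degrees(np.arctan2(R[1,1],R[0,1])),s['q'],s['force'],s['ft_torque'])
```

```text
92.43440509670005 [-2.16818554e-01  3.34269103e-01  2.03126173e+00 -4.77621045e-04
  7.76348323e-01 -1.82976240e+00] [  6.44944746  -2.52187148 -19.64834409] [-0.4666462  -0.98209308  0.07661214]
```

step_arm --series '[[[0,0,0,0],[0,0,0,0],[0,0,0.04,0],[0,0,0.08,0],[0,0,0.12,0],[0,0,0.16,0],[0.03,0.237,0.16,8],[0.03,0.237,0.16,8],[0.03,0.237,0.16,8],[0.03,0.237,0.16,8],[0.03,0.237,0.16,8],[0.03,0.237,0.16,8],[0.03,0.237,0.12,8],[0.03,0.237,0.12,8],[0.03,0.237,0.12,8],[0.03,0.237,0.12,8]]]' --claw 0.05

```text
t: 11.47
tool_pos: [0.4909, 0.1473, 0.2378]
ee_rot: [0.704, -0.063, 0.704, 0.063]
force: [-0.2, -0.2, 0.5]
grip_width: 0.05
```

Run:
```python
from h import *
s=ctrl.state();print(s['t'],s['tool_pos'],s['force'],s['q'])
cap('wrist','w7');cap('top','t7')
```

```text
11.4667 [0.4909329  0.14732791 0.2377965 ] [-0.17119878 -0.18784322  0.52402786] [ 2.68427361e-01  2.15759570e-01  1.84365828e+00 -1.75847902e-04
  1.08188908e+00 -1.48054617e+00]
```

View pics/w7.png

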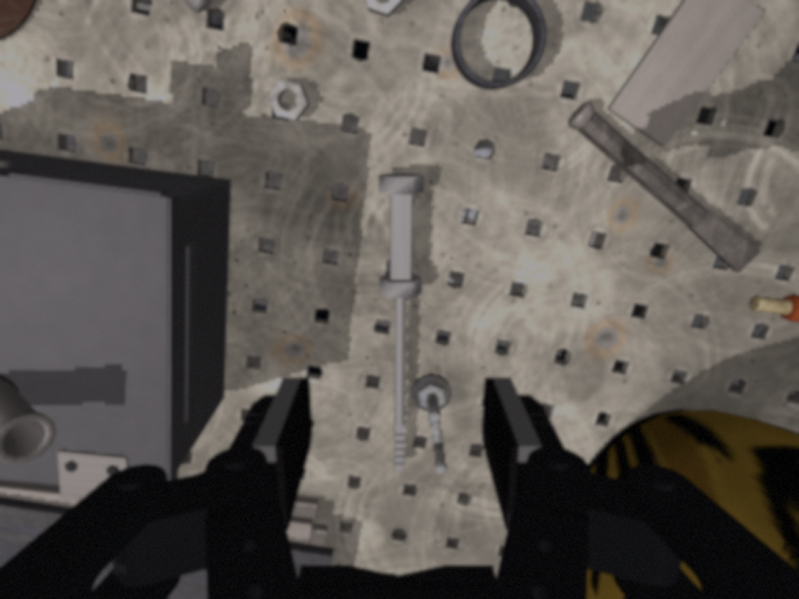

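Run:
```python
from h import *
w=lambda u,v,z:at('w7',(u/1.56,v/1.56),z)
r0,r1=w(401,177,.02),w(400,296,.02); t=w(400,466,.012); n0,n1=w(401,192,.022),w(400,279,.022)
print(r0,r1,t,np.linalg.norm(r0-t)); print('neck',n0,n1,(n0+n1)/2,np.linalg.norm(n1-n0))
print('ang',np.degrees(np.arctan2(*(t-r0)[1::-1])),np.degrees(np.arctan2(*(n1-n0)[1::-1])))
u=(t-r0)/np.linalg.norm(t-r0); print('grip from tip',t-.204*u,'from rear',r0+.045*u)
print('mouth',w(27,436,.170),w(25,433,.17))
```

```text
[0.4489873  0.14277782 0.02      ] [0.53610293 0.1580185  0.02      ] [0.68937319 0.18613795 0.012     ] 0.24439615083513772
neck [0.45906795 0.14461481 0.022     ] [0.52236257 0.15548883 0.022     ] [0.49071526 0.15005182 0.022     ] 0.06422190417705269
ang 10.224903588292538 9.748253354461733
grip from tip [0.4887206  0.1499448  0.01867768] from rear [0.4932489  0.1507616  0.01852698]
mouth [ 0.5951602  -0.02248597  0.17      ] [ 0.59357957 -0.02342125  0.17      ]
```

step_arm --series '[[[0,0.003,-0.04,0],[0,0.003,-0.08,0],[0,0.003,-0.12,0],[0,0.003,-0.16,0],[0,0.003,-0.2,0],[0,0.003,-0.225,0],[0,0.003,-0.235,0],[0,0.003,-0.243,0],[0,0.003,-0.243,0]]]' --claw 0.036

```text
t: 12.32
tool_pos: [0.4914, 0.1505, -0.0062]
ee_rot: [0.704, -0.063, 0.704, 0.063]
force: [0.9, 0.0, 0.2]
grip_width: 0.0357
```

step_arm --series '[[[0,0,-0.002,0],[0,0,-0.004,0],[0,0,-0.006,0],[0,0,-0.006,0]]]'

```text
t: 12.65
tool_pos: [0.4914, 0.151, -0.0115]
ee_rot: [0.705, -0.063, 0.704, 0.063]
force: [0.2, -0.7, 0.6]
grip_width: 0.0362
```

step_arm --series '[[[0,0,-0.002,0],[0,0,-0.004,0],[0,0,-0.006,0],[0,0,-0.006,0]]]'

```text
t: 12.98
tool_pos: [0.4905, 0.1507, -0.0186]
ee_rot: [0.704, -0.063, 0.704, 0.063]
force: [0.2, 0.2, -0.5]
grip_width: 0.0362
```

step_arm --series '[[[0,0,-0.002,0],[0,0,-0.004,0],[0,0,-0.004,0]]]'

```text
t: 13.23
tool_pos: [0.4905, 0.1507, -0.0227]
ee_rot: [0.704, -0.063, 0.704, 0.063]
force: [1.3, -0.4, 0.2]
grip_width: 0.0358
```

step_arm --series '[[[0,0,0,0],[0,0,0,0],[0,0,0,0],[0,0,0,0],[0,0,0,0]]]' --claw 0.0

```text
t: 13.65
tool_pos: [0.4907, 0.1508, -0.0222]
ee_rot: [0.704, -0.063, 0.704, 0.063]
force: [0.1, 0.8, 2.8]
grip_width: 0.0148
```

step_arm --series '[[[0,0,0.04,0],[0,0,0.08,0],[0,0,0.12,0],[0,0,0.16,0],[0,0,0.2,0],[0,0,0.24,0],[0,0,0.26,0],[0,0,0.26,0],[0,0,0.26,0]]]'

```text
t: 14.4
tool_pos: [0.4909, 0.1508, 0.2383]
ee_rot: [0.705, -0.063, 0.704, 0.063]
force: [0.1, -0.8, -2.2]
grip_width: 0.0147
```

Run:
```python
from fit import *
import fit
obs+=[('w6',9,(F,.113,.13),b(418,30)),('w6',9,(F,-.113,.13),b(424,472)),('w6',9,(-.108,0,.163),b(393,296)),('w6',9,(.03,.06,.17),b(738,158)),('w7',9,(.03,.06,.17),b(26,435)),('w7',9,(.091,.113,.13),b(170,475))]
r=least_squares(res,[.57,-.085,.05,.2,.1,.05],loss='soft_l1'); print(np.round(r.x,4)); print(np.round(res(r.x).reshape(-1,2),1).tolist())
print('mouth',pts(r.x,0,[(.03,.06,.17)]))
s=ctrl.state();p=s['tool_pos'];print(p,s['force'],s['grip_width'])
cap('wrist','w8')
# predicted projections of rod for pitches
u=np.array([np.cos(.1785),np.sin(.1785),0]);g=p+[0,0,.036]
for pit in (-20,-10,0,10,20):
  a=np.radians(pit);d=u*np.cos(a)-np.array([0,0,np.sin(a)]);print(pit,proj('w8',[g-.045*d,g+.044*d,g+.12*d,g+.204*d]).round(0).tolist())
im=np.load('pics/w8.npz')['im'].astype(int).sum(2)//3
for row in range(100,384,6): print(row,im[row,238:276:2].tolist())
```

```text
[ 0.5696 -0.0843  0.059   0.2119  0.1142  0.0702]
[[-0.1, -0.1], [-0.2, -1.4], [-0.4, -0.1], [-0.2, -0.2], [0.4, 3.3], [-0.7, 0.0], [-1.1, 1.9], [-1.3, 0.1], [-0.7, 0.2], [-1.6, 0.2], [-0.1, 1.3], [3.6, 3.9], [4.4, 0.8], [0.4, 5.5], [-0.2, -1.7], [0.5, 1.6], [-1.8, 13.6]]
mouth [[ 0.59601742 -0.02258696  0.17      ]]
[0.49093117 0.15083613 0.23833196] [ 0.13128416 -0.82828861 -2.18362697] 0.014718069746185567
-20 [[255.0, 163.0], [255.0, 367.0], [254.0, 556.0], [254.0, 789.0]]
-10 [[255.0, 162.0], [254.0, 358.0], [254.0, 506.0], [254.0, 657.0]]
0 [[255.0, 165.0], [254.0, 346.0], [254.0, 462.0], [254.0, 564.0]]
10 [[255.0, 172.0], [254.0, 334.0], [254.0, 423.0], [254.0, 492.0]]
20 [[255.0, 183.0], [254.0, 321.0], [254.0, 386.0], [254.0, 434.0]]
100 [144, 134, 139, 147, 149, 139, 134, 131, 134, 138, 140, 146, 147, 150, 156, 157, 155, 150, 145]
106 [149, 150, 146, 143, 139, 129, 128, 133, 136, 143, 145, 143, 145, 145, 150, 150, 145, 135, 133]
112 [146, 148, 143, 139, 133, 135, 138, 136, 133, 135, 138, 121, 122, 134, 136, 137, 133, 128, 125]
118 [150, 146, 143, 140, 138, 138, 139, 136, 1
[... 3486 characters left out ...]
 132, 132, 134, 136, 135, 109, 66, 54]
340 [60, 63, 62, 63, 62, 62, 62, 62, 63, 65, 64, 63, 63, 62, 62, 62, 58, 55, 55]
346 [59, 58, 58, 58, 57, 56, 58, 59, 61, 59, 57, 55, 57, 56, 55, 57, 56, 57, 71]
352 [128, 129, 129, 132, 136, 138, 139, 138, 136, 137, 138, 138, 139, 140, 141, 140, 136, 132, 118]
358 [135, 137, 141, 142, 140, 139, 140, 141, 141, 141, 142, 139, 133, 129, 126, 124, 124, 117, 103]
364 [130, 136, 139, 141, 144, 141, 140, 136, 131, 125, 121, 118, 118, 115, 109, 102, 95, 83, 64]
370 [8, 8, 9, 12, 8, 9, 14, 17, 18, 19, 11, 14, 10, 5, 6, 9, 7, 11, 7]
376 [8, 8, 9, 9, 10, 9, 8, 9, 9, 8, 8, 6, 5, 7, 9, 6, 9, 8, 8]
382 [7, 10, 9, 4, 13, 9, 8, 9, 9, 8, 10, 9, 14, 14, 12, 8, 8, 9, 10]
```

step_arm --series '[[[0.02,0.02,0.0,-7],[0.05,0.04,0.0,-14],[0.07,0.05,0,-21],[0.091,0.06,0,-35],[0.091,0.06,0,-97],[0.091,0.06,0,-97],[0.091,0.06,0,-97],[0.091,0.06,0,-97],[0.091,0.06,0,-97],[0.091,0.06,0,-97],[0.091,0.06,0,-97],[0.091,0.06,0,-97],[0.091,0.06,0,-97],[0.091,0.06,0,-97],[0.091,0.06,0,-97],[0.091,0.06,-0.04,-97],[0.091,0.06,-0.08,-97],[0.091,0.06,-0.11,-97],[0.091,0.06,-0.129,-97],[0.091,0.06,-0.129,-97]]]'

```text
t: 16.12
tool_pos: [0.577, 0.2092, 0.102]
ee_rot: [0.513, 0.481, 0.517, -0.489]
force: [-0.7, -0.0, -2.5]
grip_width: 0.015
```

Run:
```python
from h import *
from scipy.spatial.transform import Rotation as Ro
s=ctrl.state(); q=s['ee_rot']; R=Ro.from_quat([q[1],q[2],q[3],q[0]]).as_matrix()
print(np.degrees(np.arctan2(R[1,1],R[0,1])),s['q'],s['force'],s['tool_pos'])
cap('scene','s9',(190,100,350,220),5)
c=lambda P:((proj('s9',P)-[190,100])*5).round(0).tolist()
print('tip,collar,grip lvl',c([[.5816+.012,.0065+.001,.145],[.591,.167,.145],[.582,.211,.145]]),'mouth',c([[.596,-.0226,.17]]))
```

```text
3.3962669070373988 [3.28354588e-01 5.39112412e-01 1.71134639e+00 6.30492144e-06
 9.02968119e-01 2.69056693e-01] [-0.72410625 -0.01223242 -2.53624281] [0.5770076  0.20915261 0.10200275]
tip,collar,grip lvl [[270.0, 425.0], [109.0, 550.0], [69.0, 593.0]] mouth [[296.0, 375.0]]
```

View pics/s9.png

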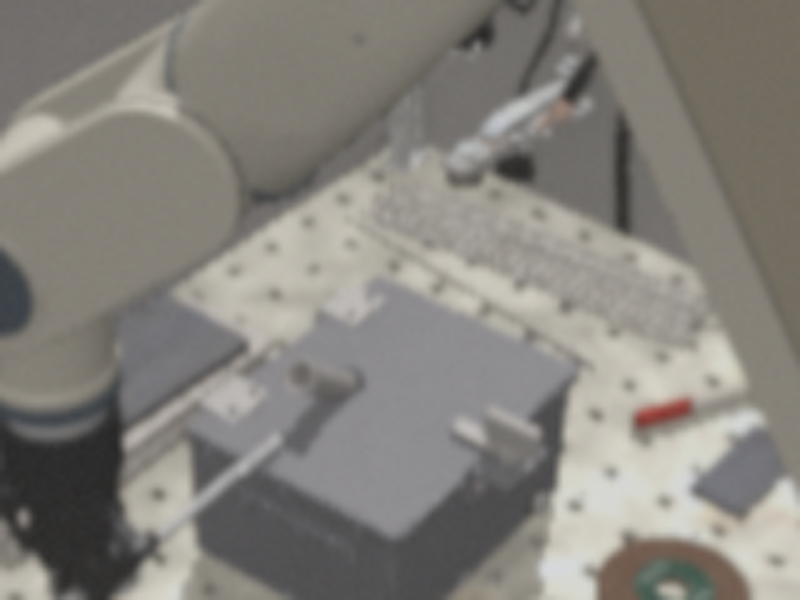

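step_arm --series '[[[0,0,0,0],[0,0,0,0]]]'

```text
t: 16.33
tool_pos: [0.5827, 0.2111, 0.1099]
ee_rot: [0.515, 0.486, 0.514, -0.485]
force: [0.0, 0.5, -1.4]
grip_width: 0.0147
```

Run:
```python
from h import *
p=ctrl.state()['tool_pos'];g=np.array([.577,.2092,.138])
c=lambda P:((proj('s9',P)-[190,100])*5).round(0).tolist()
for pit in(-6,-3,0,3):
  a=np.radians(pit);d=np.array([np.cos(a)*.059,-np.cos(a)*.998,-np.sin(a)]);print(pit,c([g+.044*d,g+.204*d]))
print('mouth',c([[.596,-.0226,.17]]),'seen rim ctr ~(298,376)')
```

```text
-6 [[123.0, 559.0], [276.0, 412.0]]
-3 [[123.0, 562.0], [277.0, 423.0]]
0 [[124.0, 564.0], [277.0, 434.0]]
3 [[124.0, 567.0], [277.0, 446.0]]
mouth [[296.0, 375.0]] seen rim ctr ~(298,376)
```

step_arm --series '[[[0.001,-0.018,-0.003,0],[0.002,-0.036,-0.003,0],[0.002,-0.036,-0.003,0],[0.002,-0.036,0.009,0],[0.002,-0.037,0.026,0],[0.002,-0.038,0.042,0],[0.002,-0.042,0.058,0],[0.003,-0.046,0.074,0],[0.003,-0.046,0.074,0],[0.003,-0.046,0.074,0]]]'

```text
t: 17.17
tool_pos: [0.5858, 0.1657, 0.1849]
ee_rot: [0.515, 0.487, 0.513, -0.484]
force: [0.6, -0.7, -2.5]
grip_width: 0.0144
```

```bash
cat > tip.py <<'E'
# find rod pitch: fit projected rod line in the scene image by background difference along candidates
from h import *
import sys
def pitch(name,g,yaw=-86.6,cam='scene'):
    c=ctrl.calibration(cam);im=ctrl.capture(cam);np.savez('pics/'+name+'.npz',im=im,**{k:np.array(v) for k,v in c.items()})
    G=cv2.GaussianBlur(cv2.cvtColor(im,cv2.COLOR_RGB2GRAY),(0,0),.6).astype(np.float32); out=[]
    for pit in range(-10,61,2):
        a=np.radians(pit);y=np.radians(yaw);d=np.array([np.cos(a)*np.cos(y),np.cos(a)*np.sin(y),-np.sin(a)])
        P=proj(name,[g+s*d for s in np.linspace(.07,.18,40)]); t=P[-1]-P[0];n=np.array([-t[1],t[0]])/np.linalg.norm(t)
        S=lambda o:np.mean([cv2.getRectSubPix(G,(1,1),tuple(map(float,p+o*n)))[0,0] for p in P])
        best=max((S(o)-(S(o-4)+S(o+4))/2,o) for o in (-1,0,1)); out.append((round(float(best[0]),1),pit,best[1]))
    return sorted(out)[::-1][:5]
if __name__=='__main__':
    s=ctrl.state();p=s['tool_pos'];print(s['t'],p,s['force'],s['grip_width']); print(pitch(sys.argv[1],p+[0,0,.036]))
E
python3 tip.py s10
```

```text
17.1667 [0.58580302 0.1656837  0.18490022] [ 0.56422064 -0.71020925 -2.46511168] 0.014425437642272984
[(25.5, 16, -1), (25.1, 18, -1), (25.0, 14, 0), (23.0, 12, 1), (20.7, 10, 1)]
```

step_arm --series '[[[0,-0.006,0.016,0],[0.001,-0.013,0.03,0],[0.001,-0.022,0.044,0],[0.002,-0.032,0.058,0],[0.002,-0.04,0.068,0],[0.002,-0.04,0.068,0],[0.002,-0.04,0.068,0]]]'

```text
t: 17.8
tool_pos: [0.5866, 0.1249, 0.2504]
ee_rot: [0.514, 0.486, 0.514, -0.486]
force: [-0.7, 1.2, -3.3]
grip_width: 0.0143
```

```bash
python3 tip.py s11
```

```text
17.8 [0.58662687 0.12492301 0.25041391] [-0.68387754  1.22838816 -3.34368933] 0.014330693206374695
[(23.6, 48, 1), (21.5, 8, -1), (21.4, 4, 0), (21.0, 50, 0), (20.9, 6, -1)]
```

step_arm --series '[[[-0.001,0.023,0.019,0],[-0.003,0.046,0.039,0],[-0.003,0.046,0.039,0],[-0.003,0.046,0.039,0]]]'

```text
t: 18.18
tool_pos: [0.5841, 0.172, 0.2899]
ee_rot: [0.515, 0.485, 0.514, -0.485]
force: [0.2, 0.2, -2.7]
grip_width: 0.0146
```

Run:
```python
from h import *
from tip import pitch
s=ctrl.state();p=s['tool_pos'];print(p,s['force']);g=p+[0,0,.036]
print(pitch('s12',g))
im0=None
G=lambda f:cv2.cvtColor(np.load('pics/'+f+'.npz')['im'],cv2.COLOR_RGB2GRAY).astype(int)
# difference with earlier image where rod was elsewhere
D=G('s12')-G('s11')
for pit in range(30,56,2):
  a=np.radians(pit);y=np.radians(-86.6);d=np.array([np.cos(a)*np.cos(y),np.cos(a)*np.sin(y),-np.sin(a)])
  P=proj('s12',[g+.07*d,g+.204*d]);print(pit,P.round(1).tolist())
import sys;np.set_printoptions(linewidth=250)
P=proj('s12',[g+.13*np.array([.04,-.7,-.68])])[0].astype(int)
print(P); print(D[P[1]-40:P[1]+40:2,P[0]-30:P[0]+40:2])
```

```text
[0.58405157 0.17201684 0.28993221] [ 0.17375904  0.24366284 -2.74516749]
[(33.0, 6, 1), (31.7, 8, 0), (29.5, 10, -1), (28.1, 4, 1), (21.3, 12, -1)]
30 [[222.3, 166.5], [246.0, 165.2]]
32 [[222.1, 167.2], [245.3, 167.2]]
34 [[221.8, 168.0], [244.6, 169.2]]
36 [[221.6, 168.7], [243.9, 171.2]]
38 [[221.3, 169.5], [243.1, 173.1]]
40 [[221.0, 170.2], [242.3, 175.1]]
42 [[220.7, 170.9], [241.4, 177.0]]
44 [[220.3, 171.7], [240.5, 179.0]]
46 [[220.0, 172.4], [239.6, 180.9]]
48 [[219.6, 173.1], [238.7, 182.8]]
50 [[219.3, 173.8], [237.7, 184.7]]
52 [[218.9, 174.5], [236.7, 186.5]]
54 [[218.5, 175.2], [235.6, 188.4]]
[229 175]
[[-73 -71 -66 ...   0   0   0]
 [-74 -73 -68 ...   0  -1   0]
 [-72 -63 -57 ...   0   0  -1]
 ...
 [ -1  -1   0 ...  -2  -1  -1]
 [ -1  -1   0 ...  -3  -1   1]
 [ -1   0   1 ...   0  -1   0]]
```

Run:
```python
from h import *
G=lambda f:cv2.cvtColor(np.load('pics/'+f+'.npz')['im'],cv2.COLOR_RGB2GRAY).astype(int)
a=G('s12');b=G('s3')
D=a-b
print('cols 212..268 rows 146..200; vs s3(empty)')
for r in range(146,200): print(r,''.join('+' if v>10 else '-' if v<-10 else '.' for v in D[r,208:272]))
```

```text
cols 212..268 rows 146..200; vs s3(empty)
146 --------------.........................................+++++++++
147 --------------.---.....................................+++++++++
148 --------------.----....................................+++++++++
149 -------------..-----...................................+++++++++
150 --------------.-----....................................++++++++
151 --------------------....................................++++++++
152 -------------------.....................................++++++++
153 ------------------.....................................+++++++++
154 ------------------.....................................+++++++++
155 ----------------........................................++++++++
156 ----------------.......................................+++++++++
157 ---------------........................................+++++++++
158 ---------------........................................+++++++++
159 --------------.........................................+++++++++
160 -------------..........................................+++++++++
161 -----------........
[... 1967 characters left out ...]
........++
190 ...........................++...........----..................++
191 .............................++++.............................++
192 ...............................++++...........................++
193 .................................++++++.......................++
194 ..................................++++++......................++
195 ....................................++++++...................+++
196 ......................................++++++.................+++
197 ......................................+.++++++...............+++
198 .........................................+++++++............++++
199 ...........................................++++++++........+++++
```

step_arm --series '[[[0.002,-0.034,-0.012,0],[0.002,-0.034,-0.012,0],[0.003,-0.04,-0.017,0],[0.003,-0.047,-0.023,0],[0.003,-0.05,-0.026,0],[0.004,-0.054,-0.03,0],[0.004,-0.057,-0.034,0],[0.004,-0.057,-0.034,0]]]'

```text
t: 18.9
tool_pos: [0.5873, 0.1132, 0.2547]
ee_rot: [0.514, 0.485, 0.514, -0.486]
force: [-0.4, 0.1, -3.4]
grip_width: 0.0145
```

Run:
```python
from h import *
s=ctrl.state();p=s['tool_pos'];print(s['t'],p,s['force'],s['ft_torque'],s['grip_width']);g=p+[0,0,.036]
cap('scene','s13');cap('wrist','w13');cap('top','t13')
G=lambda f:cv2.cvtColor(np.load('pics/'+f+'.npz')['im'],cv2.COLOR_RGB2GRAY).astype(int)
for pit in (38,40,42):
  a=np.radians(pit);y=np.radians(-86.6);d=np.array([np.cos(a)*np.cos(y),np.cos(a)*np.sin(y),-np.sin(a)]);print(pit,proj('s13',[g+.07*d,g+.184*d,g+.204*d]).round(1).tolist())
print('mouth',proj('s13',[[.596,-.0226,.17]]))
D=G('s13')-G('s3')
for r in range(160,192): print(r,''.join('+' if v>10 else '-' if v<-10 else '.' for v in D[r,208:272]))
```

```text
18.9 [0.58730478 0.11324296 0.25465773] [-0.40813178  0.10824821 -3.36952687] [-0.02953201 -0.05196285  0.00766993] 0.01446279641922616
38 [[233.9, 169.0], [251.0, 172.1], [253.7, 172.6]]
40 [[233.6, 169.7], [250.2, 173.8], [252.9, 174.5]]
42 [[233.3, 170.4], [249.5, 175.5], [252.1, 176.3]]
mouth [[249.24946659 174.96597987]]
160 .......--------------------............................+++++++++
161 ...+++..------------------.........................+...+++++++++
162 ..++++++.---------------...........................+..++++++++++
163 ..+++++++.-------------............................+.+++++++++++
164 .++++++++.------------..................................++++++++
165 .++++++++.-----------...................................++++++++
166 .++++++++......------....................................+++++++
167 .++++++++..-..-------..+..................................++++++
168 ++++++++...----------..+...................................+++++
169 .++++++...----------.+++...................................+++++
170 ..++++...-...-------++...++++..............................+++++
171 .........
[... 735 characters left out ...]
....++++++
182 ..........................++...+.........++.....--.......+++++++
183 ..........................++............++.....-.........+++++++
184 ............................++.........+++....-..........+++++++
185 .....................................++++....--...........++++++
186 ....................................++++....--............++++++
187 ....................................++......--.............+++++
188 ........................++............-....--...............++++
189 ........................+............-------..................++
190 ...........................++.........------..................++
191 .............................++++....---......................++
```

step_arm --series '[[[0.0,-0.006,-0.007,0],[0.001,-0.012,-0.013,0],[0.001,-0.019,-0.021,0],[0.001,-0.026,-0.028,0],[0.001,-0.026,-0.028,0]]]'

```text
t: 19.47
tool_pos: [0.5884, 0.0857, 0.2261]
ee_rot: [0.514, 0.485, 0.514, -0.486]
force: [1.1, -3.2, -1.0]
grip_width: 0.0144
```

step_arm --series '[[[0.0,-0.008,-0.006,0],[0.001,-0.015,-0.013,0],[0.001,-0.015,-0.013,0],[0.001,-0.015,-0.013,0]]]'

```text
t: 19.8
tool_pos: [0.5897, 0.0717, 0.2141]
ee_rot: [0.514, 0.485, 0.514, -0.486]
force: [0.0, -3.1, -1.2]
grip_width: 0.0142
```

step_arm --series '[[[0.001,-0.012,-0.01,0],[0.001,-0.024,-0.02,0],[0.002,-0.036,-0.03,0],[0.003,-0.046,-0.039,0],[0.003,-0.053,-0.045,0],[0.003,-0.053,-0.045,0],[0.003,-0.053,-0.045,0]]]'

```text
t: 20.38
tool_pos: [0.5924, 0.0177, 0.1685]
ee_rot: [0.514, 0.485, 0.514, -0.487]
force: [0.2, -5.7, 0.5]
grip_width: 0.0143
```

step_arm --series '[[[0.0,-0.002,-0.002,0],[0.0,-0.004,-0.0035,0],[0.001,-0.006,-0.005,0],[0.001,-0.0075,-0.0065,0],[0.001,-0.0075,-0.0065,0],[0.001,-0.0075,-0.0065,0]]]'

```text
t: 20.88
tool_pos: [0.5943, 0.0113, 0.1632]
ee_rot: [0.514, 0.486, 0.513, -0.486]
force: [1.1, -6.3, 3.4]
grip_width: 0.0147
```

step_arm --series '[[[0.0,-0.002,0.001,0],[0.0,-0.003,0.0,0],[0.0,-0.004,-0.001,0],[0.0,-0.004,-0.001,0],[0.0,-0.004,-0.001,0]]]'

```text
t: 21.3
tool_pos: [0.5934, 0.0081, 0.1617]
ee_rot: [0.514, 0.485, 0.514, -0.486]
force: [0.1, -3.2, -0.8]
grip_width: 0.0145
```

step_arm --series '[[[0.0,-0.0008,-0.0006,0],[0.0,-0.0015,-0.0013,0],[0.0,-0.0023,-0.0019,0],[0.0,-0.0023,-0.0019,0],[0.0,-0.0023,-0.0019,0]]]'

```text
t: 21.72
tool_pos: [0.5937, 0.006, 0.1602]
ee_rot: [0.514, 0.486, 0.514, -0.486]
force: [0.5, -1.5, -0.1]
grip_width: 0.0142
```

step_arm --series '[[[0.0,-0.0008,-0.0006,0],[0.0,-0.0015,-0.0013,0],[0.0,-0.0023,-0.0019,0],[0.0,-0.0023,-0.0019,0],[0.0,-0.0023,-0.0019,0]]]'

```text
t: 22.13
tool_pos: [0.5938, 0.0042, 0.1587]
ee_rot: [0.514, 0.486, 0.514, -0.485]
force: [-1.2, 3.1, 4.7]
grip_width: 0.0144
```

step_arm --series '[[[0.0,-0.0008,-0.0006,0],[0.0,-0.0015,-0.0013,0],[0.0,-0.0015,-0.0013,0],[0.0,-0.0015,-0.0013,0]]]'

```text
t: 22.47
tool_pos: [0.5939, 0.0042, 0.1586]
ee_rot: [0.513, 0.487, 0.514, -0.485]
force: [-4.9, 9.6, 14.3]
grip_width: 0.014
```

Run:
```python
from h import *
s=ctrl.state();p=s['tool_pos'];print(s['t'],p,s['force']);g=p+[0,0,.036]
cap('wrist','w14')
im=np.load('pics/w14.npz')['im'].astype(int).sum(2)//3
print(im[100:384:4,254].tolist())
for pit in(35,40,45):
  a=np.radians(pit);y=np.radians(-86.6);d=np.array([np.cos(a)*np.cos(y),np.cos(a)*np.sin(y),-np.sin(a)]);n=np.array([0,0,1.])*np.cos(a)+np.sin(a)*np.array([np.cos(y),np.sin(y),0])
  for gg,l in((g,'g'),(g-.007*d,'g-7')): print(pit,l,'rear end top, hex fwd edge, neck/collar top',proj('w14',[gg-.045*d+.014*n,gg-.033*d+.014*n,gg+.032*d+.014*n]).round(0)[:,1].tolist())
```

```text
22.4667 [0.59390738 0.00420707 0.1586405 ] [-4.89410444  9.6416438  14.27546605]
[106, 108, 109, 103, 100, 96, 92, 96, 100, 110, 101, 40, 40, 39, 39, 84, 97, 98, 98, 98, 97, 97, 96, 97, 100, 100, 99, 98, 97, 98, 98, 100, 102, 102, 74, 75, 78, 74, 80, 82, 90, 102, 125, 141, 141, 140, 140, 138, 104, 105, 105, 124, 115, 119, 123, 122, 123, 120, 124, 54, 54, 99, 100, 100, 100, 99, 100, 69, 14, 5, 12]
35 g rear end top, hex fwd edge, neck/collar top [243.0, 260.0, 319.0]
35 g-7 rear end top, hex fwd edge, neck/collar top [231.0, 250.0, 315.0]
40 g rear end top, hex fwd edge, neck/collar top [256.0, 269.0, 314.0]
40 g-7 rear end top, hex fwd edge, neck/collar top [247.0, 262.0, 311.0]
45 g rear end top, hex fwd edge, neck/collar top [270.0, 279.0, 309.0]
45 g-7 rear end top, hex fwd edge, neck/collar top [263.0, 274.0, 306.0]
```

Run:
```python
from h import *
from scipy.optimize import least_squares
p8=np.array([.49093117,.15083613,.23833196]);p14=np.array([.5939,.0042,.1586])
def pr(f,p,yaw,pit,du,dz,x=0):
  a=np.radians(pit);y=np.radians(yaw);d=np.array([np.cos(a)*np.cos(y),np.cos(a)*np.sin(y),-np.sin(a)]);n=np.array([np.sin(a)*np.cos(y),np.sin(a)*np.sin(y),np.cos(a)])
  g=p+[0,0,.036+dz]+du*d
  return proj(f,[g-.045*d+.014*n,g-.033*d+.014*n,g+.032*d+.014*n,g+.044*d+.014*n])[:,1]
print(pr('w8',p8,10.2,0,0,0))
for f in('w8','w14'):
  im=np.load('pics/'+f+'.npz')['im'].astype(int).sum(2)//3
  print(f,[(r,int(im[r,248:260].mean())) for r in range(160 if f=='w8' else 225,378,2)])
```

```text
[174.26143331 205.32187298 347.6291979  370.07285302]
w8 [(160, 113), (162, 63), (164, 56), (166, 56), (168, 57), (170, 57), (172, 57), (174, 57), (176, 61), (178, 109), (180, 137), (182, 140), (184, 141), (186, 141), (188, 142), (190, 143), (192, 143), (194, 142), (196, 139), (198, 135), (200, 130), (202, 125), (204, 120), (206, 116), (208, 111), (210, 105), (212, 104), (214, 103), (216, 103), (218, 103), (220, 104), (222, 103), (224, 103), (226, 103), (228, 103), (230, 103), (232, 103), (234, 103), (236, 103), (238, 102), (240, 102), (242, 102), (244, 102), (246, 102), (248, 102), (250, 102), (252, 102), (254, 101), (256, 101), (258, 102), (260, 101), (262, 101), (264, 101), (266, 101), (268, 101), (270, 101), (272, 101), (274, 100), (276, 101), (278, 101), (280, 101), (282, 100), (284, 100), (286, 100), (288, 101), (290, 103), (292, 115), (294, 123), (296, 140), (298, 147), (300, 147), (302, 147), (304, 147), (306, 147), (308, 146), (310, 146), (312, 146), (314, 146), (316, 146), (318, 146), (320, 146), (322, 146), (324, 146), (326, 146), (328, 146), (330, 146), (332, 146), (334, 
[... 436 characters left out ...]
3), (259, 90), (261, 107), (263, 113), (265, 110), (267, 116), (269, 129), (271, 132), (273, 139), (275, 140), (277, 140), (279, 139), (281, 139), (283, 139), (285, 139), (287, 139), (289, 129), (291, 107), (293, 104), (295, 104), (297, 103), (299, 104), (301, 104), (303, 114), (305, 128), (307, 127), (309, 108), (311, 110), (313, 118), (315, 120), (317, 121), (319, 120), (321, 121), (323, 121), (325, 122), (327, 121), (329, 120), (331, 122), (333, 112), (335, 66), (337, 39), (339, 50), (341, 70), (343, 96), (345, 99), (347, 99), (349, 100), (351, 100), (353, 99), (355, 99), (357, 99), (359, 99), (361, 99), (363, 99), (365, 98), (367, 83), (369, 31), (371, 11), (373, 8), (375, 8), (377, 10)]
```

Run:
```python
from h import *
from scipy.optimize import least_squares
p=np.array([.5939,.0042,.1586])
def pr(x):
  pit,du,dz=x;a=np.radians(pit);y=np.radians(-86.6);d=np.array([np.cos(a)*np.cos(y),np.cos(a)*np.sin(y),-np.sin(a)]);n=np.array([np.sin(a)*np.cos(y),np.sin(a)*np.sin(y),np.cos(a)])
  g=p+[0,0,.036+dz]+du*d
  return proj('w14',[g-.045*d+.014*n,g-.033*d+.014*n,g+.032*d+.014*n,g-.045*d-.014*n])[:,1]
o=np.array([270,289.5,342])
r=least_squares(lambda x:pr([x[0],x[1],0])[:3]-o,[40,0.]);print(r.x,pr([*r.x,0]))
r=least_squares(lambda x:pr(x)[:3]-o,[40,0.,0]);print(r.x,pr(r.x))
for x in ([40,0,0],[40,-.007,0],[40,.007,0],[40,0,.01]):print(x,pr(x))
```

```text
[3.05224071e+01 2.64277714e-02] [272.08820024 286.85702155 342.46891429 212.91793988]
[ 3.96730181e+01 -2.36742864e-02  2.44470853e-02] [270.         289.5        342.         151.20575789]
[40, 0, 0] [255.87901071 269.17544272 314.04492796 180.69555327]
[40, -0.007, 0] [246.89477148 261.71285474 310.63238606 169.05589145]
[40, 0.007, 0] [263.92452908 275.92307437 317.23167978 191.2555275 ]
[40, 0, 0.01] [273.14512118 286.01220546 327.88763247 189.21207286]
```

step_arm --series '[[[-0.001,-0.001,0.001,0],[-0.002,-0.001,0.001,0],[-0.002,-0.002,0.001,0],[-0.002,-0.002,0.0005,0],[-0.002,-0.002,0.0005,0]]]'

```text
t: 22.93
tool_pos: [0.5936, 0.0037, 0.1593]
ee_rot: [0.514, 0.488, 0.514, -0.483]
force: [0.4, 16.3, 9.4]
grip_width: 0.0146
```

step_arm --series '[[[0.001,0.001,-0.001,0],[0.001,0.001,-0.001,0],[0,0,0,0],[0,0,0,0]]]'

```text
t: 23.27
tool_pos: [0.5936, 0.0036, 0.1593]
ee_rot: [0.514, 0.488, 0.514, -0.483]
force: [0.4, 16.0, 9.7]
grip_width: 0.0143
```

step_arm --series '[[[-0.001,0.012,0.01,0],[-0.002,0.027,0.023,0],[-0.003,0.046,0.039,0],[-0.004,0.065,0.055,0],[-0.005,0.084,0.07,0],[-0.006,0.103,0.086,0],[-0.007,0.122,0.102,0],[-0.008,0.141,0.118,0],[-0.009,0.155,0.13,0],[-0.009,0.155,0.15,0],[-0.009,0.155,0.15,0]]]'

```text
t: 24.18
tool_pos: [0.584, 0.1564, 0.3109]
ee_rot: [0.515, 0.487, 0.513, -0.484]
force: [-0.1, 0.9, -1.4]
grip_width: 0.014
```

Run:
```python
from h import *
s=ctrl.state();p=s['tool_pos'];print(s['t'],p,s['force'],s['grip_width'],s['q'])
cap('wrist','w15')
im=np.load('pics/w15.npz')['im'].astype(int).sum(2)//3
print([int(im[r,248:260].mean()) for r in range(120,378,3)])
```

```text
24.1833 [0.58396926 0.15640523 0.31094985] [-0.0712413   0.87719007 -1.36387245] 0.013987103961749415 [ 2.42324330e-01  2.88554940e-01  1.57167908e+00 -6.15537832e-04
  1.27652701e+00  1.84277928e-01]
[132, 129, 122, 125, 126, 117, 116, 125, 129, 130, 130, 131, 135, 131, 88, 87, 87, 87, 88, 87, 87, 87, 87, 87, 88, 88, 88, 89, 89, 88, 88, 88, 88, 88, 89, 89, 90, 90, 89, 67, 66, 69, 68, 66, 71, 72, 78, 94, 111, 111, 113, 124, 126, 125, 125, 125, 121, 94, 91, 91, 91, 104, 118, 107, 103, 102, 102, 105, 101, 98, 88, 84, 73, 81, 102, 103, 86, 47, 84, 90, 89, 89, 85, 27, 8, 6]
```

step_arm --series '[[[-0.03,0.0,0,7],[-0.06,0.0,0,14],[-0.093,-0.005,0,97],[-0.093,-0.005,0,97],[-0.093,-0.005,0,97],[-0.093,-0.005,0,97],[-0.093,-0.005,0,97],[-0.093,-0.005,0,97],[-0.093,-0.005,0,97],[-0.093,-0.005,0,97],[-0.093,-0.005,0,97],[-0.093,-0.005,0,97],[-0.093,-0.005,0,97],[-0.093,-0.005,0,97],[-0.093,-0.005,0,97],[-0.093,-0.005,-0.04,97],[-0.093,-0.005,-0.08,97],[-0.093,-0.005,-0.12,97],[-0.093,-0.005,-0.16,97],[-0.093,-0.005,-0.18,97]]]'

```text
t: 25.9
tool_pos: [0.4861, 0.1487, 0.1226]
ee_rot: [0.702, -0.063, 0.707, 0.061]
force: [-0.5, -0.1, -1.6]
grip_width: 0.0141
```

step_arm --series '[[[0,0,-0.014,0],[0,0,-0.028,0],[0,0,-0.042,0],[0,0,-0.056,0],[0,0,-0.07,0],[0,0,-0.084,0],[0,0,-0.098,0],[0,0,-0.11,0],[0,0,-0.12,0],[0,0,-0.126,0],[0,0,-0.126,0]]]'

```text
t: 26.82
tool_pos: [0.4893, 0.1499, 0.0004]
ee_rot: [0.704, -0.063, 0.705, 0.063]
force: [-1.2, -0.3, -0.4]
grip_width: 0.0144
```

step_arm --series '[[[0,0,-0.006,0],[0,0,-0.012,0],[0,0,-0.017,0],[0,0,-0.021,0],[0,0,-0.023,0],[0,0,-0.023,0],[0,0,-0.023,0]]]'

```text
t: 27.4
tool_pos: [0.4887, 0.15, -0.0205]
ee_rot: [0.704, -0.063, 0.705, 0.063]
force: [-7.3, -1.2, 18.4]
grip_width: 0.0146
```

step_arm --series '[[[0,0,0.02,0],[0,0,0.05,0],[0,0,0.085,0],[0,0,0.12,0],[0,0,0.155,0],[0,0,0.19,0],[0,0,0.22,0],[0,0,0.235,0],[0,0,0.235,0],[0,0,0.235,0],[0,0,0.235,0],[0,0,0.235,0]]]'

```text
t: 28.4
tool_pos: [0.4884, 0.1498, 0.2116]
ee_rot: [0.703, -0.063, 0.706, 0.063]
force: [-0.1, 0.4, -1.7]
grip_width: 0.0146
```

Run:
```python
from fit import *
s=ctrl.state();p=s['tool_pos'];print(s['t'],p,s['force'],s['grip_width'])
cap('wrist','w16');cap('scene','s16');cap('top','t16')
im=np.load('pics/w16.npz')['im'].astype(int).sum(2)//3
print([(r,int(im[r,248:260].mean())) for r in range(120,378,3)])
def pr(pit,du):
  a=np.radians(pit);y=np.radians(10.2);d=np.array([np.cos(a)*np.cos(y),np.cos(a)*np.sin(y),-np.sin(a)]);n=np.array([np.sin(a)*np.cos(y),np.sin(a)*np.sin(y),np.cos(a)])
  g=p+[0,0,.036]+du*d
  return proj('w16',[g-.045*d+.014*n,g-.033*d+.014*n,g+.032*d+.014*n,g+.044*d+.014*n])[:,1].round(0)
for a in((0,0),(0,-.007),(0,-.014),(8,-.007)):print(a,pr(*a))
# tank/button/bystander regions unchanged? compare scene with s9 (latched) and top with top0
G=lambda f:cv2.cvtColor(np.load('pics/'+f+'.npz')['im'],cv2.COLOR_RGB2GRAY).astype(int)
D=abs(G('s16')-G('s9'));print('lid/button region diff',D[170:215,250:305].max(),D[170:215,250:305].mean())
for n,(x0,y0,x1,y1) in dict(chisel=(114,216,175,256),coupon=(130,248,165,288),couponR=(350,235,392,260),nut=(212,260,230,275),nut2=(230,232,250,248)).items():
  d=abs(G('t16')-G('top0'))[y0:y1,x0:x1];print(n,d.max(),round(d.mean(),1))
for r in (10,): pass
T=G('t16');g=p+[0,0,.036]
```

```text
28.4 [0.48838753 0.14979351 0.21156005] [-0.12154618  0.41485929 -1.68696209] 0.014556064192039735
[(120, 136), (123, 136), (126, 137), (129, 136), (132, 108), (135, 105), (138, 101), (141, 104), (144, 149), (147, 151), (150, 144), (153, 130), (156, 122), (159, 61), (162, 57), (165, 58), (168, 58), (171, 58), (174, 74), (177, 137), (180, 141), (183, 142), (186, 144), (189, 144), (192, 142), (195, 136), (198, 128), (201, 121), (204, 114), (207, 105), (210, 104), (213, 104), (216, 104), (219, 103), (222, 103), (225, 103), (228, 103), (231, 103), (234, 103), (237, 103), (240, 103), (243, 103), (246, 102), (249, 102), (252, 102), (255, 102), (258, 102), (261, 102), (264, 102), (267, 101), (270, 101), (273, 102), (276, 101), (279, 101), (282, 101), (285, 101), (288, 112), (291, 127), (294, 147), (297, 147), (300, 147), (303, 147), (306, 147), (309, 147), (312, 147), (315, 147), (318, 146), (321, 147), (324, 146), (327, 146), (330, 128), (333, 87), (336, 58), (339, 59), (342, 64), (345, 129), (348, 139), (351, 140), (354, 141), (357, 136), (360, 127), (363, 117), (366, 122), (369, 41), (372, 9), (375, 7)]
(0, 0) [173. 204. 347. 370.]
(0, -0.007) [154. 187. 334. 357.]
(0, -0.014) [135. 168. 320. 344.]
(8, -0.007) [166. 197. 331. 351.]
lid/button region diff 101 1.8957575757575758
chisel 85 18.2
coupon 93 27.4
couponR 5 1.0
nut 74 20.0
nut2 40 8.1
```

Run:
```python
from h import *
from scipy.optimize import least_squares
def pr(f,p,yaw,pit,du,dz):
  a=np.radians(pit);y=np.radians(yaw);d=np.array([np.cos(a)*np.cos(y),np.cos(a)*np.sin(y),-np.sin(a)]);n=np.array([np.sin(a)*np.cos(y),np.sin(a)*np.sin(y),np.cos(a)])
  g=p+[0,0,.036+dz]+du*d
  return proj(f,[g-.045*d-.014*n,g-.045*d+.014*n,g-.033*d+.014*n,g-.033*d+.008*n,g+.032*d+.008*n,g+.032*d+.014*n,g+.044*d+.014*n])[:,1]
p8=np.array([.49093,.15084,.23833]);p14=np.array([.5939,.0042,.1586]);p15=np.array([.58397,.15640,.31095]);p16=np.array([.48839,.14979,.21156])
np.set_printoptions(precision=1,suppress=True)
for n,f,p,y,o in(('8','w8',p8,10.2,(161,177.5,208,349)),('16','w16',p16,10.2,(158,175,206,344))):
  r=least_squares(lambda x:pr(f,p,y,*x)[[0,1,2,5]]-o,[0,0,0],x_scale=[10,.01,.01]);print(n,r.x*[1,1000,1000],pr(f,p,y,*r.x))
for n,f,p,o in(('14','w14',p14,(159,234,259.5)),('15','w15',p15,(161.5,236.5,259.5))):
  for dz in(0,.003): 
    r=least_squares(lambda x:pr(f,p,-86.6,x[0],x[1],dz)[:3]-o,[38,0],x_scale=[10,.01]);print(n,dz,r.x*[1,1000],r.cost,pr(f,p,-86.6,r.x[0],r.x[1],dz))
  for pit in(32,34,36,38,40): print(pit,pr(f,p,-86.6,pit,0,0))
```

```text
8 [-0.5  1.8 -1.4] [161.  177.5 208.  202.8 339.1 349.  371.4]
16 [ 1.1  1.  -2.8] [157.9 175.3 205.7 200.2 334.2 344.1 365.8]
14 0 [ 39.1 -11.2] 20.04415897459586 [159.6 237.6 254.3 236.8 296.1 309.1 315.4]
14 0.003 [ 37.3 -10.7] 13.97824509458237 [159.5 237.  255.2 237.5 301.5 314.7 321.6]
32 [170.5 234.9 254.1 239.1 310.  322.3 330.7]
34 [172.8 240.  257.9 242.4 307.9 320.3 327.9]
36 [175.2 245.2 261.6 245.7 305.9 318.2 325.1]
38 [177.9 250.5 265.4 249.  303.8 316.1 322.2]
40 [180.7 255.9 269.2 252.4 301.7 314.  319.4]
15 0 [38.7 -9.9] 10.852354416629193 [162.  239.1 255.7 238.3 297.3 310.2 316.5]
15 0.003 [36.9 -9.4] 6.501043573411788 [161.9 238.5 256.5 239.1 302.8 315.9 322.8]
32 [170.9 235.5 254.7 239.6 310.  322.3 330.7]
34 [173.2 240.7 258.4 242.9 307.9 320.3 327.9]
36 [175.7 245.9 262.2 246.2 305.9 318.2 325. ]
38 [178.3 251.2 265.9 249.6 303.8 316.2 322.2]
40 [181.2 256.6 269.7 253.  301.7 314.1 319.3]
```

Run:
```python
from h import *
G=lambda f:cv2.cvtColor(np.load('pics/'+f+'.npz')['im'],cv2.COLOR_RGB2GRAY).astype(int)
D=abs(G('s16')-G('s9'));print('button',D[180:198,279:302].max(),'lid front',D[185:208,262:300].max())
s=ctrl.state();print(s['t'],s['tool_pos'],np.abs(s['qd']).max(),s['grip_width'])
ctrl.finish_job()
```

```text
button 3 lid front 6
28.55 [0.48899356 0.14999025 0.21219614] 0.0065009139207796 0.014102019724888995
the job is handed in; nothing more can be done
```

I worked through all the steps and handed the job in at about 28.6 s; it reports no verdict.

**What I did**
- I pressed the lid down until it hit a hard stop, then pinched the fin and turned it about 96°, to about 89° by the tool's own angle.
- I gripped the rod and tilted it about 42° by levering its tip under the tube's mouth. It went down the tube until it stopped rigidly, with about 20 N along the tube.
- I drew the rod out, levelled it against the table at its original spot and lifted it.

**Last checks**
- **Rod:** held at 14 mm opening and at rest. The neck is about 0.245 m up, the pitch is about 1° by the wrist camera, and the rod is well clear of the tank. I didn't view the notched flat at the end; the rod was not rolled in the grip.
- **Lid and turnbutton:** the last scene picture is unchanged from the one where I saw the tongue across the lid's edge.

**Weak points**
- **Fingertips:** they touched things about 28 mm short of the reported TCP, so I went by contact force and the cameras.
- **Lid force:** that press briefly read 53 N at the wrist, through the fingertips. I took the 40 N limit to cover only the arm and the gripper's body.
- **Collar seating:** I infer this from the rigid stop and did not see it. The TCP was about 7 mm deeper than my geometry gave. A wrist-camera fit put the rod about 10 mm back in the grip while tilted, which roughly explains the gap. It also put the pitch at 37–39°, within tolerance of the tube's 40°.
- **Bystanders:** my before-and-after comparison was spoiled by the arm covering or shading them in the top view. Only the dark plate on the right clearly had not moved; I know of no contact with the others.

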